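# Set the water for the wheel in use on a grinder-polisher

### The job

Set up the water on the wheel that carries the grinding disc (the mains supply is still off): with a finger, push that wheel's spout round until its nozzle hangs over the disc about halfway between centre and rim, then push the lever of the same wheel's valve round until it is fully open. Leave the covered wheel's spout and valve as they are, the cover where it lies, and everything else standing in its place.

Things in the scene. Friction and masses are not known exactly. Their poses are not given: they have to be found in the camera images.
- disc: the grinding disc in use: a flat grey-brown round plate, 203 mm across and 3 mm thick, lying on top of one of the grinder's two wheels, down inside its black bowl. Origin at the centre of its underside, 10 mm below the white deck. It does not move or turn.
- cover: black plastic bowl cover, a shallow flat-topped dish 270 mm across and 25 mm high, about 0.45 kg, lying loose on the rim of the other bowl. Origin at the centre of its underside.
- wheel_left (a point): centre of the left wheel's top (the left one as the robot faces the machine, +y side). The wheels are 280 mm apart and 200 mm across, each sunk in a round bowl whose black rim is 260 mm across and stands 10 mm above the deck. The machine is 760 mm wide; its white deck lies 200 mm above the table; its front is the side towards the robot.
- riser_left (a point): point on the vertical axis about which the left water spout swings, at the height of the spout tube's centre line, 80 mm above the deck and 145 mm outboard of the wheel's centre. The fixed riser pipe below is 18 mm thick; the swivel's collar is 25 mm across and its top lies 20 mm above this point.
- nozzle_left (a point): lower end of the left spout's nozzle, 145 mm from the swivel axis, 46 mm above the deck. The spout is a steel tube 12 mm thick that runs level from the swivel, 80 mm above the deck, and bends down over its last 20 mm.
- spout_left (a joint): swing angle of the left spout: 0 points straight to the machine's rear, growing as it swings in over its wheel (clockwise from above); pi/2 puts the nozzle over the wheel's centre. Stops at -0.08 and 2.6 rad. It starts swung back, between 0 and 0.5 rad, clear of the bowl; it turns stiffly (0.15 N m of friction) and stays where it is left.
- valve_left (a point): pivot of the left water valve's lever (vertical axis), at the lever's mid height, 52 mm above the deck, 70 mm to the front of the riser. The brass ball valve sits on a level pipe that runs from the riser towards the machine's front, 24 mm above the deck.
- lever_left_tip (a point): free end of the left valve's lever, 64 mm from its pivot. The lever is a level flat bar, its outer 44 mm a dark sleeve 13 mm wide and 9 mm high.
- lever_left (a joint): angle of the left valve's lever: 0 is shut (it starts between 0 and 0.1), the lever square across the pipe and pointing outboard (+y); pi/2 is fully open, at a firm stop, the lever along the pipe and pointing to the machine's front. It turns counter-clockwise from above to open, with 0.16 N m of friction, and stays where it is left.
- wheel_right (a point): centre of the right wheel's top (the right one as the robot faces the machine, -y side). The wheels are 280 mm apart and 200 mm across, each sunk in a round bowl whose black rim is 260 mm across and stands 10 mm above the deck. The machine is 760 mm wide; its white deck lies 200 mm above the table; its front is the side towards the robot.
- riser_right (a point): point on the vertical axis about which the right water spout swings, at the height of the spout tube's centre line, 80 mm above the deck and 145 mm outboard of the wheel's centre. The fixed riser pipe below is 18 mm thick; the swivel's collar is 25 mm across and its top lies 20 mm above this point.
- nozzle_right (a point): lower end of the right spout's nozzle, 145 mm from the swivel axis, 46 mm above the deck. The spout is a steel tube 12 mm thick that runs level from the swivel, 80 mm above the deck, and bends down over its last 20 mm.
- spout_right (a joint): swing angle of the right spout: 0 points straight to the machine's rear, growing as it swings in over its wheel (counter-clockwise from above); pi/2 puts the nozzle over the wheel's centre. Stops at -0.08 and 2.6 rad. It starts swung back, between 0 and 0.5 rad, clear of the bowl; it turns stiffly (0.15 N m of friction) and stays where it is left.
- valve_right (a point): pivot of the right water valve's lever (vertical axis), at the lever's mid height, 52 mm above the deck, 70 mm to the front of the riser. The brass ball valve sits on a level pipe that runs from the riser towards the machine's front, 24 mm above the deck.
- lever_right_tip (a point): free end of the right valve's lever, 64 mm from its pivot. The lever is a level flat bar, its outer 44 mm a dark sleeve 13 mm wide and 9 mm high.
- lever_right (a joint): angle of the right valve's lever: 0 is shut (it starts between 0 and 0.1), the lever square across the pipe and pointing outboard (-y); pi/2 is fully open, at a firm stop, the lever along the pipe and pointing to the machine's front. It turns clockwise from above to open, with 0.16 N m of friction, and stays where it is left.
- mount_left: mounted specimen, a dark resin cylinder 30 mm across and 18 mm high, standing loose on the deck outboard of the left riser; origin under its centre.
- mount_right: the same, on the deck outboard of the right riser.
- dropper: amber dropper bottle, 34 mm across and 75 mm high, standing loose on the deck between and behind the bowls; origin under its centre.
- spray: green spray bottle, 42 mm across and 135 mm high, standing loose on the machine's rear hump, which is 50 mm higher than the deck; origin under its centre.
- wash: white bottle, 64 mm across and 170 mm high, on the table left of the machine; origin under its centre.
- beaker: glass beaker, 72 mm across and 95 mm high, on the table left of the machine; origin under its centre.
- tray: white divided specimen tray, 100 x 150 x 25 mm, lying loose on the rear hump beside the spray bottle; origin under its centre.
- papers: stack of grinding papers, a round pile 203 mm across and 29 mm high, on the table right of the machine; origin under its centre.

How it is judged:
On the way, in this order (a step that is already met when the one before it is completed fails the run):
1. the nozzle of the wheel in use hangs over the disc about halfway between centre and rim, its valve still shut (((horizontal distance between disc and wheel_left below 0.05 m and horizontal distance between nozzle_left and disc between 0.034 and 0.067 m and value of joint lever_left below 0.4 rad) or (horizontal distance between disc and wheel_right below 0.05 m and horizontal distance between nozzle_right and disc between 0.034 and 0.067 m and value of joint lever_right below 0.4 rad))), for 0.3 s.
2. the lever of that wheel's valve is fully open (((horizontal distance between disc and wheel_left below 0.05 m and value of joint lever_left above 1.42 rad) or (horizontal distance between disc and wheel_right below 0.05 m and value of joint lever_right above 1.42 rad))), for 0.2 s.
At the end, for the whole second after the job is handed in: on the disc's side the nozzle is 34 to 67 mm in plan from the disc's centre, at rest, and the valve lever within 0.15 rad of its open stop; the other nozzle within 20 mm and its lever tip within 12 mm of their starts; the cover within 15 mm (((horizontal distance between disc and wheel_left below 0.05 m and horizontal distance between nozzle_left and disc between 0.034 and 0.067 m and value of joint lever_left above 1.42 rad and velocity of joint spout_left below 0.1 rad/s and distance of nozzle_right from where it was at the start of the episode below 0.02 m and distance of lever_right_tip from where it was at the start of the episode below 0.012 m) or (horizontal distance between disc and wheel_right below 0.05 m and horizontal distance between nozzle_right and disc between 0.034 and 0.067 m and value of joint lever_right above 1.42 rad and velocity of joint spout_right below 0.1 rad/s and distance of nozzle_left from where it was at the start of the episode below 0.02 m and distance of lever_left_tip from where it was at the start of the episode below 0.012 m)) and distance of cover from where it was at the start of the episode below 0.015 m); the robot touches nothing.
It fails at once if the covered wheel's spout or valve is moved ((horizontal distance between disc and wheel_left below 0.05 m and not (distance of nozzle_right from where it was at the start of the episode below 0.02 m and distance of lever_right_tip from where it was at the start of the episode below 0.012 m)) or (horizontal distance between disc and wheel_right below 0.05 m and not (distance of nozzle_left from where it was at the start of the episode below 0.02 m and distance of lever_left_tip from where it was at the start of the episode below 0.012 m))).
It fails at once if the cover is shifted by 15 mm or lifted (distance of cover from where it was at the start of the episode above 0.015 m).
It fails at once if a bottle, specimen, tray or other loose thing is moved by more than 20 mm or tipped (distance of any of mount_left, mount_right, dropper, spray, wash, beaker, tray, papers from where it was at the start of the episode above 0.02 m or angle between any of mount_left, mount_right, dropper, spray, wash, beaker, tray, papers's own z axis and vertical above 0.35 rad).
It also fails if it takes over 59 s, if anything falls off the work surface, if the arm or the gripper's body presses on something with over 40 N, if the wrist force passes 120 N, or if a joint passes its speed limit or range.

### The arm

A 7-joint arm with a two-finger parallel gripper is mounted at the origin on the work surface. World frame = base frame: x ahead of the robot, y to its left, z up, the work surface at z = 0. Lengths are in m, angles in rad, forces in N, time in s.
With the tool pointing down it reaches from about 0.375 to 0.925 m from the base axis. Payload 3.1 kg.
Tool frame: the origin (TCP) lies between the finger pads; the fingertips stand 19 mm ahead of it and the grasp point (between the pads) is the TCP; z points along the fingers, y is the line along which they close (so a half turn about z gives the same grasp; the last joint's range is limited). The gripper opens to 85 mm and grips with 20 to 120 N. Pads are 22 mm wide; open, the fingers measure 114 mm over their backs; the gripper's body (76 mm by 85 mm) begins 54 mm behind the grasp point. The pads swing forward as they close: fully open they stand 13 mm farther back than shut.
Start: joints at [1.029, 0.383, 0.044, 1.598, -0.018, 1.161, -0.05], TCP at [0.279, -0.587, 0.25] pointing down, gripper open.
Joint ranges: [-2.61, 2.61], [-0.41, 2.15], [-1.48, 1.57], [0, 2.5], [-1.57, 4.71], [0.05, 1.97], [-2.85, 2.85]. Speed limits (rad/s): [2.79, 2.79, 3.14, 3.14, 3.14, 3.14, 3.14].

### API

Orientations are given as a unit quaternion [x, y, z, w].
In Python, from bench import move_ptp, movel, move_j, move_gripper, pause, inverse_kinematics, read_camera, camera_params, MotionError, sign_off, look_for, tip_of, read_time_s, read_qpos, read_joint_vel, read_effort, read_eef_pos, read_tcp_rot, read_ft_force, read_ft_torque, read_finger_gap, read_grasp_force gives the robot as it stands. Calls block until the motion is done:
- move_ptp(position, orientation): joint-space move of the TCP to a pose.
- movel(position, orientation=None, speed=0.15): straight line of the TCP; orientation=None keeps the orientation; speed is the mean speed in m/s.
- move_j(angles): joint-space move.
- move_gripper(opening, effort=None): finger opening in m; effort is the grip in N (None keeps the last); returns when the fingers have stopped.
- pause(seconds).
- inverse_kinematics(position, orientation): joint angles nearest the present ones, or None.
- read_camera(name): name is "scene" or "top" or "wrist"; returns the picture (400x640x3 uint8, red, green, blue); there is no depth.
- camera_params(name): a dict with "K" (3x3 intrinsics, pixels), "camera_from_world" (4x4, takes a point from world to camera coordinates). Camera axes: x right, y down, z forward; pixel columns grow to the right and rows downward; lengths in m; the calibration is good to about 2 mm. A picture is of the moment at which its call begins: read the wrist's pose just before it. camera_params takes no time and is no camera call; for the wrist camera it gives the pose at the moment of the call.
A pose or a line that the arm cannot do raises MotionError and nothing moves.
- sign_off(): hands the job in; it is judged then, once.
Trained networks look in the newest picture that a camera, given by its name, has taken for a name from the list of things; names that differ only in an ending like _2 or _b are one class to them, and where a whole thing is asked for, a point or a joint stands for the part that bears it (a point fixed in the world has none). Each returns a list of dicts, best first, with "confidence" (0 to 1); they miss things now and then, are a little off and sometimes report something else, mostly with a low value. They report only what shows in the picture. A call takes as long as a camera call.
- look_for(camera, name): "at" ([column, row] in pixels, amid what is visible of it).
- tip_of(camera, name): "at" ([column, row] in pixels: a listed point, or the origin of a listed thing).
Readings, each from a call of its own:
- read_time_s(): time.
- read_qpos(): joint angles.
- read_joint_vel(): joint speeds.
- read_effort(): joint torques, N m.
- read_eef_pos(): TCP position.
- read_tcp_rot(): TCP orientation.
- read_ft_force(): force on the tool from outside, world axes, zero at the start.
- read_ft_torque(): the same for the moment, N m.
- read_finger_gap(): finger opening in m.
- read_grasp_force(): force on a finger pad.
Only numpy, scipy, OpenCV 4.12 (cv2) and the standard library are available. Lean on these libraries where they do the work, as an engineer would, in place of code of your own. Each camera call takes 0.05 s, during which the arm holds its last target. There are 200 camera calls.

## Working session

There is one attempt and no reset: what is moved stays moved. The work goes in short steps, each a Python script; the robot and the scene stay as the last script left them, time stands still between calls to the robot, and variables do not carry over. Pictures are saved under pics/ and viewed, at most 10 in all, crops included, and the job is handed in when it is done.

```bash
mkdir -p pics
cat > h.py <<'E'
import numpy as np, cv2
from bench import *
def ray(cam,px,z):
    p=camera_params(cam);K=np.array(p["K"]);T=np.array(p["camera_from_world"]);R=T[:3,:3];t=T[:3,3]
    o=-R.T@t; d=R.T@np.linalg.inv(K)@np.array([px[0],px[1],1.]); return o+d*(z-o[2])/d[2]
def proj(cam,P):
    p=camera_params(cam);K=np.array(p["K"]);T=np.array(p["camera_from_world"])
    c=T[:3,:3]@np.array(P)+T[:3,3]; u=K@c; return u[:2]/u[2]
E
python3 - <<'E'
from h import *
a=read_camera("top");b=read_camera("scene")
cv2.imwrite("pics/top.png",a[:,:,::-1]);cv2.imwrite("pics/scene.png",b[:,:,::-1])
Z=dict(disc=.19,cover=.21,wheel_left=.187,wheel_right=.187,riser_left=.28,riser_right=.28,nozzle_left=.246,nozzle_right=.246,valve_left=.252,valve_right=.252,lever_left_tip=.252,lever_right_tip=.252,mount_left=.2,mount_right=.2,dropper=.2,spray=.25)
for n,z in Z.items():
  for c in("top","scene"):
    r=tip_of(c,n)[:2]
    print(n,c,[(np.round(q["at"]),round(q["confidence"],2),np.round(ray(c,q["at"],z),3)) for q in r])
print(read_time_s(),read_eef_pos(),read_tcp_rot())
E
```

```text
disc top [(array([263., 213.]), 0.88, array([0.529, 0.175, 0.19 ])), (array([209., 222.]), 0.55, array([0.488, 0.376, 0.19 ]))]
disc scene [(array([360., 223.]), 0.9, array([0.536, 0.157, 0.19 ]))]
cover top [(array([340., 214.]), 0.86, array([ 0.533, -0.117,  0.21 ])), (array([185., 214.]), 0.64, array([0.517, 0.463, 0.21 ]))]
cover scene [(array([317., 167.]), 0.94, array([ 0.537, -0.126,  0.21 ])), (array([421., 250.]), 0.36, array([0.444, 0.349, 0.21 ]))]
wheel_left top [(array([382., 216.]), 0.68, array([ 0.529, -0.282,  0.187]))]
wheel_left scene []
wheel_right top []
wheel_right scene []
riser_left top [(array([226., 204.]), 0.63, array([0.552, 0.297, 0.28 ])), (array([308., 177.]), 0.39, array([0.659, 0.004, 0.28 ]))]
riser_left scene [(array([388., 236.]), 0.86, array([0.541, 0.306, 0.28 ]))]
riser_right top [(array([390., 208.]), 0.57, array([ 0.551, -0.295,  0.28 ]))]
riser_right scene [(array([299., 127.]), 0.81, array([ 0.53, -0.28,  0.28]))]
nozzle_left top [(array([242., 175.]), 0.68, array([0.665, 0.252, 0.246]))]
nozzle_left scene [(array([339., 246.]), 0.89, array([
[... 1436 characters left out ...]
08.]), 0.48, array([ 0.56, -0.32,  0.2 ]))]
mount_right scene [(array([265., 149.]), 0.68, array([ 0.653, -0.319,  0.2  ])), (array([287., 140.]), 0.52, array([ 0.56 , -0.329,  0.2  ]))]
dropper top [(array([308., 178.]), 0.49, array([0.666, 0.005, 0.2  ]))]
dropper scene [(array([303., 202.]), 0.68, array([0.654, 0.001, 0.2  ])), (array([362., 222.]), 0.48, array([0.532, 0.166, 0.2  ]))]
spray top [(array([292., 152.]), 0.46, array([0.754, 0.066, 0.25 ]))]
spray scene [(array([285., 215.]), 0.59, array([0.75 , 0.071, 0.25 ])), (array([421., 344.]), 0.43, array([0.645, 0.602, 0.25 ]))]
1.7 [ 0.27908783 -0.58703308  0.25026629] [ 9.75480915e-01  2.20084039e-01 -1.59991110e-05 -1.00108479e-05]
```

View pics/top.png

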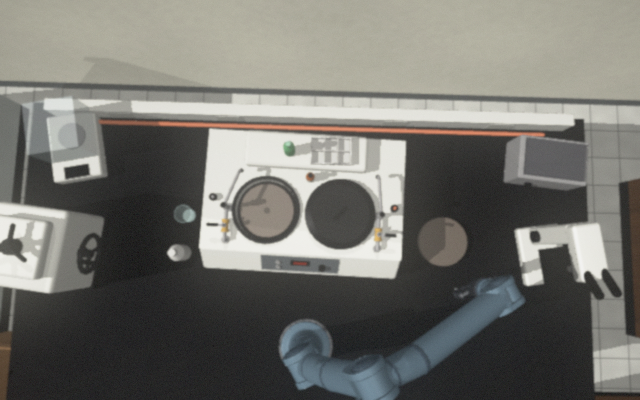

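View pics/scene.png

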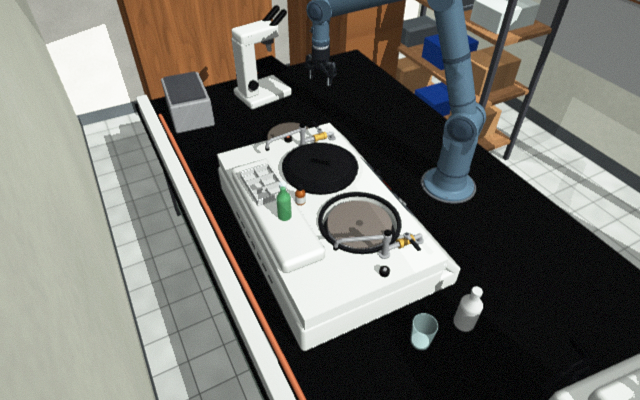

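Disc is on the left wheel (top px ~263,213), with the cover on the right (340,214). The left spout is swung back, with its nozzle near (242,175) in the top view. I'll fit the machine pose from the detections, then raise the arm and move over for a wrist view.

```bash
cat >> h.py <<'E'
from scipy.optimize import least_squares
def Q(a): return [np.cos(a/2),np.sin(a/2),0,0]
def model(p):  # x,y,yaw of left wheel; spout th; lever ph
    x,y,w,th,ph=p; R=np.array([[np.cos(w),-np.sin(w)],[np.sin(w),np.cos(w)]])
    L=dict(disc=(0,0,.19),riser_left=(0,.145,.28),valve_left=(-.07,.145,.252),cover=(0,-.28,.21),riser_right=(0,-.425,.28),valve_right=(-.07,-.425,.252),
      nozzle_left=(.145*np.cos(th),.145-.145*np.sin(th),.246),lever_left_tip=(-.07-.064*np.sin(ph),.145+.064*np.cos(ph),.252))
    return {k:np.r_[R@v[:2]+[x,y],v[2]] for k,v in L.items()}
def fit(obs,p0=(.533,.16,0,.4,.05)):  # obs: (proj function, name, px)
    f=lambda p:np.concatenate([np.append(g(model(p)[n])-px,0) for g,n,px in obs]+[[(p[4]-.05)*20,0]])
    return least_squares(f,p0,loss="soft_l1",f_scale=1.5)
def projector(cam):
    p=camera_params(cam);K=np.array(p["K"]);T=np.array(p["camera_from_world"])
    def g(P):
        u=K@(T[:3,:3]@np.array(P)+T[:3,3]); return u[:2]/u[2]
    return g
def gather(cam,names,p):
    g=projector(cam);o=[];m=model(p)
    for n in names:
        c=[q for q in tip_of(cam,n) if np.linalg.norm(g(m[n])-q["at"])<(12 if cam!="wrist" else 45)]
        if c:o.append((g,n,np.array(c[0]["at"])))
    return o
E
python3 - <<'E'
from h import *
import pickle
p=np.array([.533,.16,0,.4,.05])
names=list(model(p))
o=gather("top",names,p)+gather("scene",names,p)
r=fit(o);print(np.round(r.x,3))
for g,n,px in o: print(n,np.round(g(model(r.x)[n])-px,1))
np.save("p.npy",r.x);pickle.dump([(n,px) for g,n,px in o],open("o.pkl","wb"))
e=read_eef_pos()
movel([e[0],e[1],.47],speed=.25)
for P,a in (([.62,-.1,.5],.44),([.45,.24,.5],.6)):
    try: move_ptp(P,Q(a))
    except MotionError as x: print(P,x)
print(read_time_s(),read_eef_pos(),read_qpos())
im=read_camera("wrist");cv2.imwrite("pics/w1.png",im[:,:,::-1])
m=model(r.x)
for n in names: print(n,np.round(proj("wrist",m[n])),[(np.round(q["at"]),round(q["confidence"],2)) for q in tip_of("wrist",n)[:2]])
E
```

```text
[ 0.539  0.162 -0.02   0.414 -0.022]
disc [ 3.5 -2.6]
riser_left [-2.8  2.5]
valve_left [2.1 0.2]
cover [ 0.3 -0.2]
riser_right [-8.9  5.2]
valve_right [ 5.2 -0.3]
nozzle_left [ 1.8 -2.4]
lever_left_tip [-0.5  1.2]
disc [-0.3  1.4]
riser_left [-0.2  0.3]
valve_left [ 3.3 -0.3]
cover [2. 1.]
riser_right [1.9 2.4]
valve_right [-2.5  1.2]
nozzle_left [-3.   0.7]
lever_left_tip [-0.3 -1.8]
7.075 [0.4515868  0.23787425 0.4997527 ] [ 0.07605775  0.03780804 -0.65663065  1.51461405  0.02355318  1.59734522
 -1.55467074]
disc [395. 141.] [(array([398., 142.]), 0.75)]
riser_left [316.  75.] [(array([318.,  72.]), 0.77)]
valve_left [285. 126.] [(array([283., 123.]), 0.59), (array([318.,  69.]), 0.59)]
cover [530. 243.] [(array([528., 242.]), 0.76)]
riser_right [628. 316.] [(array([625., 315.]), 0.77)]
valve_right [574. 332.] [(array([572., 332.]), 0.97), (array([538., 128.]), 0.51)]
nozzle_left [427.   8.] []
lever_left_tip [244.  94.] []
```

View pics/w1.png

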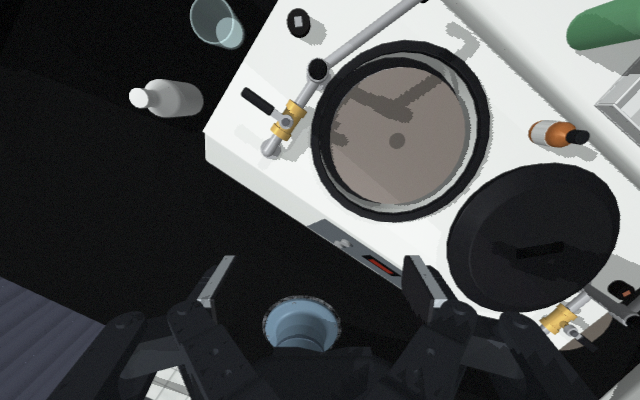

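The wrist view agrees with the fit to about 5 px: disc centre (397,141), riser (318,70), valve (285,123), lever tip about (243,90). I'll refine the fit with it and push the spout.

```bash
cat > push.py <<'E'
from h import *
import pickle
def spout(p,th,off,r=.095,z=.281):
    w=p[2]; m=model(p)["riser_left"]; d=np.array([np.cos(th-w),-np.sin(th-w)]); t=np.array([-np.sin(th-w),-np.cos(th-w)])
    return [*(m[:2]+r*d-off*t),z],Q(np.pi/2-th+w)
def lever(p,ph,off,r=.044,z=.257):
    w=p[2]; m=model(p)["valve_left"]; d=np.array([-np.sin(ph+w),np.cos(ph+w)]); t=np.array([-np.cos(ph+w),-np.sin(ph+w)])
    return [*(m[:2]+r*d-off*t),z],Q(ph+w)
E
python3 - <<'E'
from push import *
p=np.load("p.npy")
o=gather("wrist",["disc","riser_left","valve_left","cover","riser_right","valve_right"],p)
o.append((projector("wrist"),"lever_left_tip",np.array([243.,90])))
for cam in("top","scene"):
    g=projector(cam)
ol=pickle.load(open("o.pkl","rb"))
G=[projector("top")]*8+[projector("scene")]*8
w=[(g,n,px) for g,(n,px) in zip(G,ol) if n=="nozzle_left"]
r=fit(o+w,p);p=r.x;print(np.round(p,3))
for g,n,px in o+w: print(n,np.round(g(model(p)[n])-px,1))
print({k:np.round(v,3) for k,v in model(p).items()})
np.save("p.npy",p)
th=p[3]
move_gripper(0.0,20)
P,q=spout(p,th,.036)
move_ptp([*P[:2],.42],q)
movel(P,q,speed=.2)
print(read_time_s(),read_ft_force())
for i,a in enumerate(np.linspace(th,1.17,7)):
    P,q=spout(p,a,.017); movel(P,q,speed=.08); print(round(a,2),np.round(read_ft_force(),1),np.round(np.array(read_eef_pos())-P,3))
print(read_time_s())
for c in("top","scene","wrist"):
    im=read_camera(c);cv2.imwrite(f"pics/s_{c}.png",im[:,:,::-1])
    for q in tip_of(c,"nozzle_left")[:2]: print(c,q,ray(c,q["at"],.246))
E
```

```text
[ 0.54   0.165 -0.025  0.437 -0.028]
disc [-2.7 -2.6]
riser_left [-1.8  0.2]
valve_left [2.1 0.3]
cover [0.  0.9]
riser_right [1.1 0.9]
valve_right [-0.7 -0.6]
lever_left_tip [-0.1  0.5]
nozzle_left [ 1.9 -2.3]
nozzle_left [-2.9  0.6]
{'disc': array([0.54 , 0.165, 0.19 ]), 'riser_left': array([0.544, 0.31 , 0.28 ]), 'valve_left': array([0.474, 0.312, 0.252]), 'cover': array([ 0.533, -0.114,  0.21 ]), 'riser_right': array([ 0.529, -0.259,  0.28 ]), 'valve_right': array([ 0.459, -0.258,  0.252]), 'nozzle_left': array([0.673, 0.246, 0.246]), 'lever_left_tip': array([0.477, 0.376, 0.252])}
10.3167 [ 0.84010214 -0.14640014  0.41713719]
0.44 [-0.1  0.7 -0.8] [ 0.001 -0.001  0.001]
0.56 [0.5 0.3 1.2] [ 0. -0.  0.]
0.68 [-0.5  0.5  0.2] [ 0. -0. -0.]
0.8 [-0.3  0.5 -0.8] [-0.  0. -0.]
0.93 [-0.4  0.1 -0.1] [-0.  0. -0.]
1.05 [-0.  -0.2  0.2] [0. 0. 0.]
1.17 [ 0.1 -0.7 -1.1] [ 0.  0. -0.]
12.5
top {'at': [265.3, 192.7], 'confidence': 0.57} [0.60028144 0.16218801 0.246     ]
scene {'at': [405.2, 234.9], 'confidence': 0.61} [0.47370333 0.30288598 0.246     ]
scene {'at': [349.1, 216.6], 'confidence': 0.6} [0.58057716 0.16318838 0.246     ]
wrist {'at': [403.5, 268.2], 'confidence': 0.73} [0.59900854 0.17283869 0.246     ]
```

View pics/s_wrist.png

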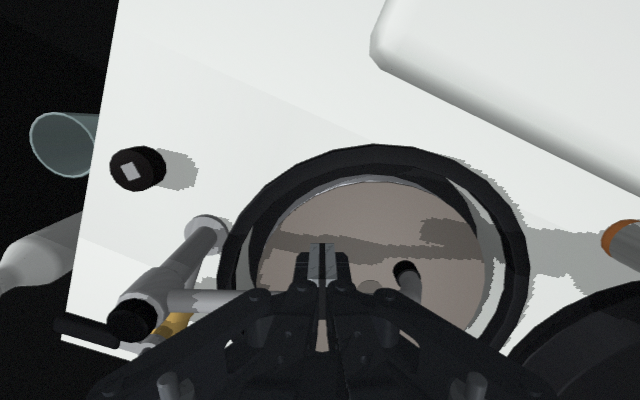

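The picture shows the nozzle over the disc at px (404,268), about 58–60 mm from centre. I'll push about 9 mm more, retreat, and check from above.

Run:
```python
from push import *
p=np.load("p.npy")
P,q=spout(p,1.235,.017); movel(P,q,speed=.06)
P,q=spout(p,1.235,.045); movel(P,q,speed=.15)
movel([*P[:2],.36],q,speed=.2)
P,q=lever(p,0,.035)
try:
    move_ptp([P[0],P[1],.45],q)
except MotionError as x: print(x)
print(read_time_s())
for c in("top","scene","wrist"):
    im=read_camera(c);cv2.imwrite(f"pics/v_{c}.png",im[:,:,::-1])
    for n,z in (("nozzle_left",.246),("disc",.19),("lever_left_tip",.252),("valve_left",.252),("riser_left",.28)):
        print(c,n,[(np.round(q["at"]),round(q["confidence"],2),np.round(ray(c,q["at"],z)[:2],3)) for q in tip_of(c,n)[:2]])
p[3]=1.235
print({k:np.round(proj("wrist",v)) for k,v in model(p).items() if 'right' not in k})
```

```text
14.7
top nozzle_left [(array([262., 198.]), 0.71, array([0.58 , 0.172])), (array([440., 245.]), 0.34, array([ 0.424, -0.486]))]
top disc [(array([266., 212.]), 0.72, array([0.533, 0.164])), (array([263., 198.]), 0.26, array([0.587, 0.175]))]
top lever_left_tip [(array([208., 224.]), 0.42, array([0.479, 0.368]))]
top valve_left [(array([225., 227.]), 0.69, array([0.469, 0.305]))]
top riser_left [(array([225., 204.]), 0.78, array([0.553, 0.303])), (array([306., 177.]), 0.65, array([0.658, 0.012]))]
scene nozzle_left [(array([351., 218.]), 0.67, array([0.58, 0.17]))]
scene disc [(array([364., 224.]), 0.89, array([0.527, 0.168])), (array([406., 235.]), 0.5, array([0.436, 0.27 ]))]
scene lever_left_tip [(array([421., 250.]), 0.46, array([0.471, 0.372]))]
scene valve_left [(array([406., 236.]), 0.95, array([0.478, 0.311])), (array([463., 321.]), 0.63, array([0.518, 0.602]))]
scene riser_left [(array([387., 236.]), 0.97, array([0.544, 0.304])), (array([322., 129.]), 0.56, array([ 0.461, -0.232]))]
wrist nozzle_left [(array([489., 102.]), 0.82, array([0.591, 0.17 ]))]
wrist disc [(array([466., 140.]), 0.81, array([0.543, 0.161]))]
wrist lever_left_tip [(array([311., 203.]), 0.64, array([0.481, 0.369]))]
wrist valve_left [(array([360., 206.]), 0.83, array([0.475, 0.31 ])), (array([486., 102.]), 0.75, array([0.592, 0.177]))]
wrist riser_left [(array([488., 102.]), 0.62, array([0.592, 0.19 ])), (array([366., 148.]), 0.56, array([0.549, 0.308]))]
{'disc': array([463., 142.]), 'riser_left': array([364., 154.]), 'valve_left': array([358., 207.]), 'cover': array([689., 145.]), 'nozzle_left': array([486., 105.]), 'lever_left_tip': array([306., 205.])}
```

View pics/v_wrist.png

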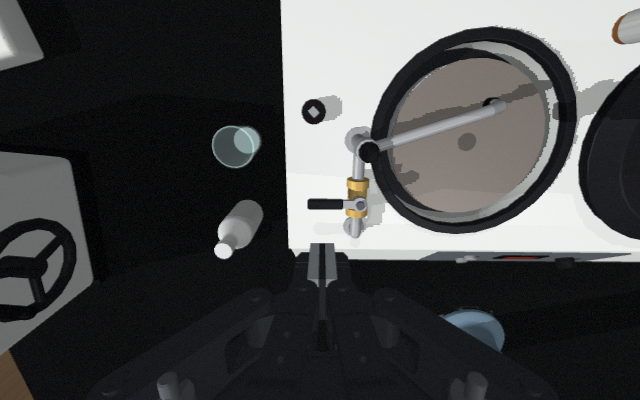

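The nozzle hangs at (489,102), about 49 mm from the disc centre. The lever is still shut, pointing outboard with its tip at (308,204). Next I'll push the lever.

Run:
```python
from push import *
p=np.load("p.npy"); Z=.262
P,q=lever(p,0,.031,z=Z)
movel([P[0],P[1],.33],q,speed=.2); movel(P,q,speed=.12)
print(np.round(read_ft_force(),1))
for a in [*np.linspace(.0,1.45,9),1.5,1.54,1.58,1.62]:
    P,q=lever(p,a,.0175,z=Z); movel(P,q,speed=.08 if a<1.46 else .04); f=np.array(read_ft_force()); print(round(a,2),np.round(f,1))
    if np.linalg.norm(f)>15: break
P,q=lever(p,a,.045,z=Z); movel(P,q,speed=.15)
movel([P[0],P[1],.45],q,speed=.2)
print(read_time_s())
for c in("top","scene","wrist"):
    im=read_camera(c);cv2.imwrite(f"pics/l_{c}.png",im[:,:,::-1])
    for n,z in (("nozzle_left",.246),("disc",.19),("lever_left_tip",.252),("valve_left",.252)):
        print(c,n,[(np.round(q["at"]),round(q["confidence"],2),np.round(ray(c,q["at"],z)[:2],3)) for q in tip_of(c,n)[:2]])
```

```text
[ 0.3 -0.4  0.4]
0.0 [-0.4  0.4  0.2]
0.18 [2.5 0.6 1.1]
0.36 [ 2.6 -0.7  0.9]
0.54 [3.8 1.2 1.5]
0.72 [1.2 1.  1.1]
0.91 [1.  1.5 0.1]
1.09 [0.7 1.1 0.7]
1.27 [-0.1  2.   0.3]
1.45 [ 0.2  1.2 -0.9]
1.5 [0.1 2.9 0.1]
1.54 [-0.8  2.4 -0. ]
1.58 [-1.9  2.3 -0.5]
1.62 [-1.3  5.6 -1.5]
22.475
top nozzle_left [(array([264., 200.]), 0.64, array([0.571, 0.164]))]
top disc [(array([265., 209.]), 0.81, array([0.545, 0.165]))]
top lever_left_tip [(array([223., 244.]), 0.45, array([0.407, 0.308]))]
top valve_left [(array([226., 227.]), 0.71, array([0.471, 0.298])), (array([306., 180.]), 0.67, array([0.651, 0.012]))]
scene nozzle_left []
scene disc [(array([358., 220.]), 0.84, array([0.532, 0.144])), (array([464., 321.]), 0.21, array([0.478, 0.581]))]
scene lever_left_tip [(array([303., 203.]), 0.61, array([0.68 , 0.052])), (array([424., 228.]), 0.54, array([0.413, 0.311]))]
scene valve_left [(array([409., 235.]), 0.59, array([0.47 , 0.312]))]
wrist nozzle_left [(array([430., 306.]), 0.81, array([0.587, 0.173]))]
wrist disc [(array([389., 287.]), 0.71, array([0.543, 0.164]))]
wrist lever_left_tip [(array([310., 214.]), 0.96, array([0.417, 0.311]))]
wrist valve_left [(array([358., 217.]), 0.78, array([0.476, 0.308]))]
```

View pics/l_wrist.png

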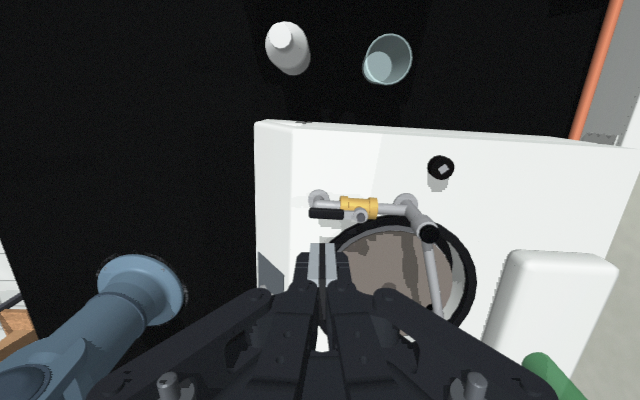

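The lever at (310,213)–(362,216) lies parallel to the pipe, and the nozzle is about 45–49 mm from the disc centre. The arm is clear of everything, so I'm handing in.

```bash
python3 -c "
from bench import *
print(sign_off(), read_time_s())"
```

```text
the job is handed in; nothing more can be done
the job is handed in; nothing more can be done
```

The job is handed in: the left wheel (the one with the disc) has its nozzle about 45–49 mm from the disc's centre and its valve lever looks fully open, and I touched nothing on the covered side; I haven't seen the verdict.

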